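# Hook a sample tray out of its bay and clamp it

### The arm

A 6-joint arm with a two-finger parallel gripper is mounted at the origin on the work surface; the furniture and walls round the work are solid. World frame = base frame: x ahead of the robot, y to its left, z up, the work surface at z = 0. Lengths are in mm, angles in rad, forces in N, time in s.
With the tool pointing down it reaches from about 275 to 750 mm from the base axis. Payload 10.2 kg.
Tool frame: the origin (TCP) lies between the finger pads; the fingertips stand 14 mm ahead of it and the grasp point (between the pads) lies 5 mm behind it (tip_reach is the distance from the TCP to the fingertips, in mm); z points along the fingers, y is the line along which they close (so a half turn about z gives the same grasp; the last joint's range is limited). The gripper opens to 85 mm and grips with 20 to 120 N. Pads are 22 mm wide; open, the fingers measure 114 mm over their backs; the gripper's body (76 mm by 85 mm) begins 54 mm behind the grasp point. The pads swing forward as they close: fully open they stand 13 mm farther back than shut.
Start: joints at [1.126, 0.313, 1.498, -0, 1.331, -0.223], TCP at [115.505, 512.142, 212.794] pointing down, gripper open.
Joint ranges: [-2.94, 2.94], [-0.97, 2.17], [0.19, 2.56], [-1.23, 4.37], [0.02, 3.11], [-2.88, 2.88]. Speed limits (rad/s): [2.39, 2.39, 3.01, 3.14, 3.14, 3.14].

### API

Orientations are given as a unit quaternion [w, x, y, z].
In Python, from rig import * gives the robot as it stands.
- The arm moves only by the tool arm_command, never from a script. Its argument "steps" is a list that holds one entry, the list of rows, each a list of 7 numbers: the opening, from 0 (shut) to 1 (fully open), then the shift along the tool's x, y, z each as a share of 0.05 m, from -1 to 1, then the turn, a rotation vector about the tool's x, y, z each as a share of 0.15 rad, from -1 to 1. A call has 1 to 8 rows; each row shifts and turns the commanded pose from where the row before left it, along the tool's axes as they then stand; what a row does not reach is not made up. A row lasts 1/8 s, in which the tool goes at most 62.5 mm and 10.7 degrees, less where a joint would pass 70% of its speed; a pose out of reach is approached as far as the arm can. A call with a number of a shift or a turn outside -1 to 1 is refused whole. A call with a gripper value outside its range is refused whole. The fingers move at their own pace and stop on an object; "squeeze" is the grip in N (left out, the last holds). Time passes only in rows, so rows that do not move let the fingers close. It gives the time, the measured TCP pose, the force, the opening and the grip force at its end, in the units of the state.
- sense(): the state, without advancing time (a new reading comes with each control period).
- capture(name): name is "side" or "top"; returns the picture (420x560x3 uint8, red, green, blue); there is no depth.
- get_calibration(name): a dict with "intrinsics" (3x3 intrinsics, pixels), "rvec" (rotation vector, rad) and "tvec" (3), from world to camera coordinates, as OpenCV has them. Camera axes: x right, y down, z forward; pixel columns grow to the right and rows downward; lengths in mm; the calibration is good to about 2 mm. A picture is of the moment at which its call begins. get_calibration takes no time and is no camera call.
- finish_job(): hands the job in; it is judged then, once.
The state is a dict: "time_s": time; "joints": joint angles; "dq": joint speeds; "tau": joint torques, N m; "eef_pos": TCP position; "ee_rot": TCP orientation; "force": force on the tool from outside, world axes, zero at the start; "wrist_torque": the same for the moment, N m; "grip_width": opening from 0.0 (shut) to 1.0 (fully open); "grip_force": force on a finger pad.
Only numpy, scipy, OpenCV 4.12 (cv2) and the standard library are available. Lean on these libraries where they do the work, as an engineer would, in place of code of your own. Each camera call takes 0.05 s, during which the arm holds its last target. There are 200 camera calls.

### The job

The sample tray sits too deep under the low roof of its bay for the gripper: use the pull hook over the tray's front lip to drag it forward until it rests flush against the front stop, without touching the tray with the gripper or arm. Stand the hook back on the bare worktop on its flat underside, clear of the bay, and push the hold-down clamp's handle fully down so that its pad holds the tray's lip. Keep the steel disc in the tray and leave the other things on the worktop where they are.

Things in the scene. Friction and masses are not known exactly. Their poses are not given: they have to be found in the camera images.
- pull_hook: Pull hook, 195 mm, 0.18 kg. Black block handle 90x28x40 mm (x,y,z) on a flat underside whose centre is the origin; z up. A flat steel bar (24 wide, z 31 to 36) runs from it along +x to a down-turned tip plate: 24 wide, 5 thick, inner face at x = 145, outer face 150, lower end at z = 2 mm. Grip the handle from above across y, at its middle.
- hook_tip (a point): Lower end of the hook's down-turned tip, middle of the plate: x = 147.5, y = 0, z = 2 mm in the hook's frame.
- tray: Grey open tray, 0.3 kg, on the bay's 6 mm base plate. Walls 140 (x) x 150 (y) mm outside, 4 thick, 60 high; round the top an outward lip 4 mm thick, overhanging 6 mm (top 66 mm above the worktop). Origin: centre of underside. Front wall on its -x side: outer face x = -70, inner -66 mm. It slides along the bay's x between two runners 18 mm above the worktop, 6 mm clear each side.
- disc: Steel disc 120 mm across, 9 mm thick, 0.18 to 0.35 kg, lying flat on the tray's 4 mm floor. Origin at its underside's centre.
- bay: Fixed tray bay; x leads into it (away from the robot), y left, z up. Origin: at worktop level, middle of the inner face of the front stop (steel bar, x -12 to 0, y +-95, top z = 18 mm). Tray home = front wall on the stop, tray origin at bay x = 70, y near 0 mm. Side sheets at y = +-104 mm from x = 75 mm on. A toggle clamp stands left (+y) at x = 20: frame y 105 to 171, up to z = 86 mm.
- roof_edge (a point): Middle of the front edge of the bay's low grey sheet roof, on its underside, at bay x = 50, z = 120 mm. The roof is 4 mm thick, y +-106 mm, and runs back to bay x = 290 mm. The 6 mm base plate spans x -20 to 285, y +-108, and under the clamp x -25 to 65, y to 220. The tray's lip starts 34 to 64 mm behind this edge.
- clamp_handle (a joint): Clamp handle angle, rad: 0 = upright (open, arm and pad raised); grows as the handle is pushed outward (bay +y) and down; 1.58 = fully down on its stop, level. The pivot is stiff: it stays where it is left. Takes about 2 to 4 N at the handle's end, a little more at the end of the stroke as the pad meets the tray. The arm turns with it, the other way.
- clamp_pivot (a point): Pivot of the clamp handle (axis along the bay's x), at bay x = 20, y = 145, z = 60 mm. The handle is a round bar, radius 9 mm, with a rubber grip from 40 to 125 mm from the pivot; it swings in the bay's y-z plane, away from the tray.
- handle_tip (a point): Outer end of the clamp handle, on its axis, 125 mm from the pivot.
- clamp_pad: Round sprung rubber pad, 18 mm across, on the end of the clamp's arm; origin on its axis, 15.5 mm above its lower face. Raised clear of the tray while the clamp is open; with the handle down it presses with a few newtons on the left lip of a tray that is home (at bay x = 20, y = 75 mm).
- tub: Bystander: clear round plastic tub 98 mm across, 63 mm high. Origin: centre of the underside.
- tape: Bystander: tape roll lying flat, 81 mm across, 19 mm high. Origin: centre of the underside.
- weight: Bystander: upright brass cylinder weight, 46 mm across, 137 mm high. Origin: centre of the underside.

How it is judged (in metres and radians):
On the way, in this order (a step that is already met when the one before it is completed fails the run):
1. the hook, its tip inside the tray, draws the tray forward (distance of tray from where it was at the start of the episode above 0.02 m and contact force between pull_hook and tray above 0.3 N and x of hook_tip in the frame of tray between -0.075 and 0 m and z of hook_tip in the frame of tray below 0.058 m), for 0.1 s.
2. the tray rests flush against the front stop (x of tray in the frame of bay between 0.064 and 0.075 m and z of tray in the frame of bay below 0.009 m and angle between the x axis of tray and the x axis of bay, either way round below 0.06 rad), for 0.2 s.
3. the clamp handle is down and its pad presses on the tray (value of joint clamp_handle above 1.48 rad and contact force between clamp_pad and tray above 1 N), for 0.2 s.
At the end, for the whole second after the job is handed in: Tray flush on the front stop (within 5 mm, 0.06 rad), disc in it; clamp handle past 1.48 rad, pad pressing the tray with over 1 N; hook standing on the bare worktop on its flat underside (within 4 mm and 0.08 rad), touching neither tray nor bay; hook and tray at rest (all of step 2 and all of step 3 and horizontal distance between disc and tray below 0.04 m and z of disc in the frame of tray below 0.03 m and height (world z) of pull_hook below 0.004 m and angle between pull_hook's own z axis and vertical below 0.08 rad and linear speed of each of pull_hook, tray below 0.02 m/s and contact force between pull_hook and tray below 0.1 N and contact force between pull_hook and bay below 0.1 N).
It fails at once if the gripper or arm touches the tray (contact force between any of the fingers, the arm and tray above 1 N).
It fails at once if the disc leaves the tray (z of disc in the frame of tray above 0.06 m).
It fails at once if a bystander (tub, tape roll, weight) is moved by over 30 mm (distance of any of tub, tape, weight from where it was at the start of the episode above 0.03 m).
It also fails if it takes over 72 s, if anything falls off the work surface, if the arm or the gripper's body presses on something with over 40 N, if the wrist force passes 120 N, or if a joint passes its speed limit or range.

## Working session

There is one attempt and no reset: what is moved stays moved. The work goes in short steps, Python scripts to look and compute and a tool call to move; the robot and the scene stay as the last step left them, time stands still between calls to the robot, and variables do not carry over. Pictures are saved under pics/ and viewed, at most 10 in all, crops included, and the job is handed in when it is done.

Besides the shell and the picture viewer there is one more tool, called after ">>>" by a JSON object that holds its "method" and its "body". arm_command: Moves the arm, as the interface text tells. Its arguments: {"type":"object","properties":{"steps":{"type":"array"},"squeeze":{"type":"number"}},"required":["steps"]}

```bash
ls; mkdir -p pics
python3 - <<'E'
from rig import *
import cv2
for n in("side","top"):
    cv2.imwrite(f"pics/{n}0.png",capture(n)[:,:,::-1])
    c=get_calibration(n);print(n,c)
s=sense();print(s["time_s"],s["eef_pos"],s["ee_rot"],s["grip_width"])
E
```

```text
pics
side {'intrinsics': array([[424.75777439,   0.        , 276.03508705],
       [  0.        , 424.75777439, 200.29817233],
       [  0.        ,   0.        ,   1.        ]]), 'rvec': array([ 1.59210407, -1.51487674,  0.93704509]), 'tvec': array([4.78410218e-02, 3.64172427e+02, 9.40687193e+02])}
top {'intrinsics': array([[450.85661668,   0.        , 280.80659658],
       [  0.        , 450.85661668, 208.38156869],
       [  0.        ,   0.        ,   1.        ]]), 'rvec': array([ 2.11862684, -2.13593297,  0.21865208]), 'tvec': array([ -11.44471325,  574.74638312, 1446.53231208])}
0.1 [115.40257837 511.90303071 212.30193443] [-1.99303323e-04  1.10700243e-01  9.93853675e-01 -5.36810771e-04] 0.9995198150685098
```

View pics/side0.png

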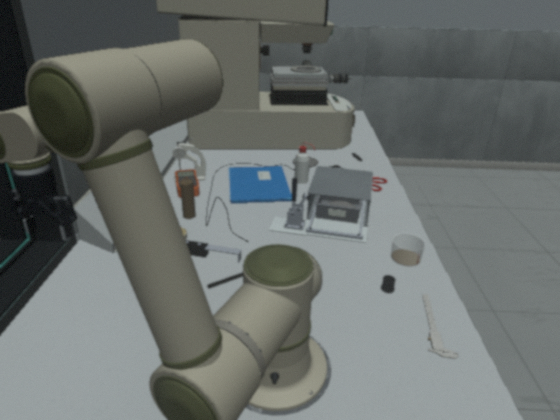

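View pics/top0.png

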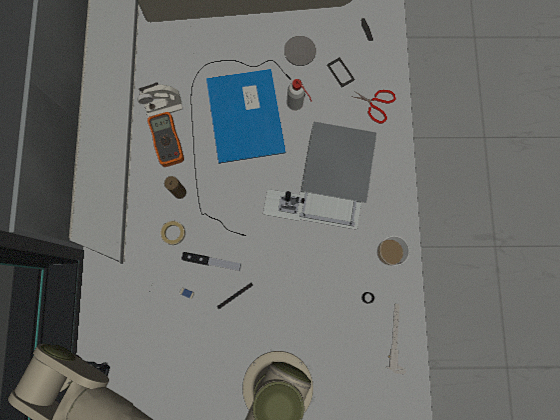

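The top view shows the hook at about (182–240, 252–268). The bay's roof has corners near (314,122), (376,132), (370,202) and (302,192), and the white base plate's front edge lies at about (264,212)–(358,228). The tape is at (173,232), the weight at (175,187) and the tub at (392,250). I'll enlarge for detail.

Run:
```python
import cv2,numpy as np
a=cv2.imread("pics/top0.png")
b=cv2.resize(a[110:240,255:385],None,fx=4.5,fy=4.5,interpolation=cv2.INTER_CUBIC)
c=cv2.resize(a[235:285,170:255],None,fx=4.5,fy=4.5,interpolation=cv2.INTER_CUBIC)[:, :215*2]
cv2.imwrite("pics/c1.png",b)
s=cv2.imread("pics/side0.png")
d=cv2.resize(s[160:270,170:390],None,fx=3.6,fy=3.6,interpolation=cv2.INTER_CUBIC)
out=np.zeros((600,800,3),np.uint8);out[:396,:792]=d;h=min(204,c.shape[0]);out[396:396+h,:c.shape[1]]=c[:h]
cv2.imwrite("pics/c2.png",out)
```

```text
(no output)
```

View pics/c1.png

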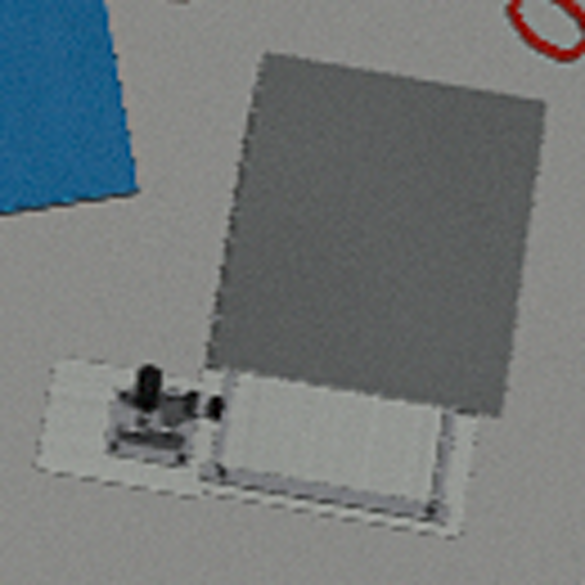

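View pics/c2.png

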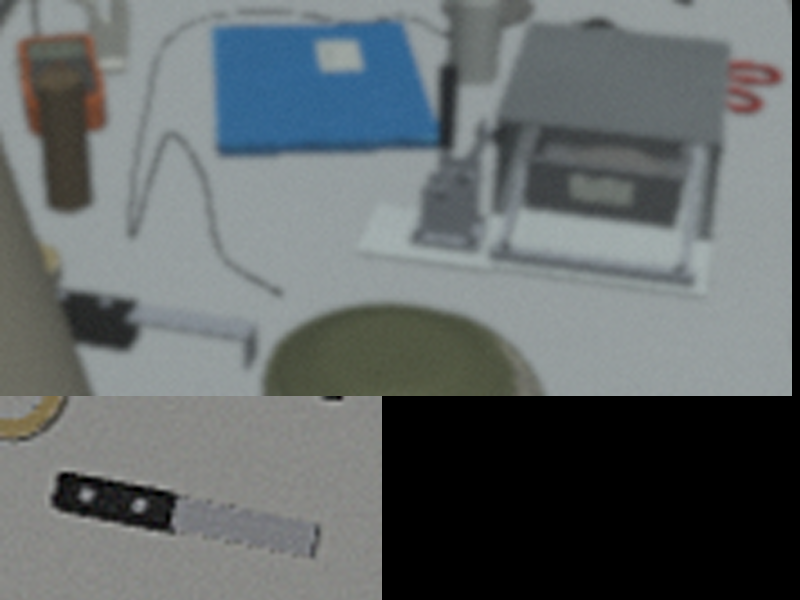

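The crops show the following:
- **Bay:** the clamp pad is near c1 (215,408), i.e. top px (303,201). The stop runs at about (303,216)–(352,225), and the tray front is visible under the roof in the side view.
- **Hook:** it stands upright with +x toward world -y. The handle is at c2 (55..175, 470..530) and the tip at about (318,540).

Next I'll measure.

```bash
cat > h.py <<'E'
import cv2,numpy as np
from rig import *
from scipy.spatial.transform import Rotation as R
def cam(n):
    c=get_calibration(n);return c["intrinsics"],cv2.Rodrigues(c["rvec"])[0],np.array(c["tvec"]).ravel()
def ray(n,p):
    K,r,t=cam(n);p=np.atleast_2d(p).astype(float)
    d=np.c_[p,np.ones(len(p))]@np.linalg.inv(K).T@r
    return -r.T@t,d
def onz(n,p,z):
    o,d=ray(n,p);return (o+d*((z-o[2])/d[:,2])[:,None])[:,:2]
def proj(n,P):
    K,r,t=cam(n);q=(np.atleast_2d(P)@r.T+t)@K.T;return q[:,:2]/q[:,2:]
def maskpts(m):
    n,l,s,_=cv2.connectedComponentsWithStats(m.astype(np.uint8));i=1+np.argmax(s[1:,4])
    y,x=np.where(l==i);return np.c_[x,y]
E
python3 - <<'E'
from h import *
a=cv2.imread("pics/top0.png").astype(int);g=a.mean(2)
print("roof px",a[160,340],"white",a[212,330],"table",a[240,320],"handle",a[258,190],"bar",a[265,228])
m=np.zeros(g.shape,bool);m[115:210,295:382]=(g<110)[115:210,295:382]&(np.ptp(a,axis=2)<25)[115:210,295:382]
p=maskpts(cv2.morphologyEx(m.astype(np.uint8),cv2.MORPH_OPEN,np.ones((7,7))))
w=onz("top",p,124).astype(np.float32);r=cv2.minAreaRect(w);print("roof",r,"\n",cv2.boxPoints(r))
m=np.zeros(g.shape,bool);m[245:275,175:216]=(g<75)[245:275,175:216]
p=maskpts(cv2.morphologyEx(m.astype(np.uint8),cv2.MORPH_CLOSE,np.ones((5,5))))
w=onz("top",p,40).astype(np.float32);r=cv2.minAreaRect(w);print("handle",r,"\n",cv2.boxPoints(r))
tip=onz("top",[[170+318/4.5,235+(540-396)/4.5]],36);print("tip outer",tip)
E
```

```text
roof px [91 92 91] white [142 145 141] table [135 136 137] handle [48 48 46] bar [122 118 118]
roof ((716.236572265625, -203.796142578125), (213.3413848876953, 241.3197021484375), 79.28752136230469) 
 [[ 577.85156 -286.17947]
 [ 814.9656  -331.03613]
 [ 854.6216  -121.41281]
 [ 617.50757  -76.55615]]
handle ((413.6356506347656, 266.7087097167969), (87.64755249023438, 28.726795196533203), 78.30667114257812) 
 [[390.68845 226.7055 ]
 [418.81906 220.88336]
 [436.58286 306.7119 ]
 [408.45224 312.53406]]
tip outer [[382.97332377 117.40599719]]
```

```bash
cat >> h.py <<'E'
BO=np.array([549.2,-172.2]);BU=np.array([.9826,-.1858]);BV=np.array([.1858,.9826])
def bay(x,y):return BO+x*BU+y*BV
def yaw(q):
    Y=R.from_quat(np.roll(q,-1)).apply([0,1,0]);return np.degrees(np.arctan2(Y[1],Y[0]))
def plan(target,ty,n,opening):
    """rows to bring TCP to target (mm) with tool y at ty deg, tool pointing down"""
    s=sense();p=np.array(s["eef_pos"]);q=R.from_quat(np.roll(s["ee_rot"],-1))
    a=np.radians(ty);y=np.array([np.cos(a),np.sin(a),0]);z=np.array([0,0,-1.]);x=np.cross(y,z)
    rv=(q.inv()*R.from_matrix(np.c_[x,y,z])).as_rotvec()/n
    for i in range(n):
        d=q.inv().apply((np.array(target)-p)/n)/50
        print([opening]+[round(float(v),2) for v in d]+[round(float(v),2) for v in rv/.15])
        q=q*R.from_rotvec(rv)
def st():
    s=sense();print(round(s["time_s"],2),np.round(s["eef_pos"],1),"yaw",round(yaw(s["ee_rot"]),2),"F",np.round(s["force"],1),"grip",round(s["grip_width"],3),round(s["grip_force"],1))
E
python3 - <<'E'
from h import *
print("weight,tape,tub",onz("top",[[175,187],[173,232],[392,250]],0))
plan([413.2,265.7,90],-11.7,11,1)
E
```

```text
weight,tape,tub [[ 663.53881903  350.21507104]
 [ 505.79747939  351.4825826 ]
 [ 438.34012831 -394.30047729]]
[1, -0.63, -0.32, 0.22, -0.0, 0.0, 0.94]
[1, -0.67, -0.23, 0.22, -0.0, 0.0, 0.94]
[1, -0.69, -0.13, 0.22, -0.0, 0.0, 0.94]
[1, -0.7, -0.03, 0.22, -0.0, 0.0, 0.94]
[1, -0.7, 0.07, 0.22, -0.0, 0.0, 0.94]
[1, -0.68, 0.17, 0.22, -0.0, 0.0, 0.94]
[1, -0.65, 0.26, 0.22, -0.0, 0.0, 0.94]
[1, -0.61, 0.35, 0.22, -0.0, 0.0, 0.94]
[1, -0.55, 0.43, 0.22, -0.0, 0.0, 0.94]
[1, -0.49, 0.5, 0.22, -0.0, 0.0, 0.94]
[1, -0.41, 0.57, 0.22, -0.0, 0.0, 0.94]
```

>>> {"method": "arm_command", "body": {"steps": [[[1,-0.63,-0.32,0.22,0,0,0.94],[1,-0.67,-0.23,0.22,0,0,0.94],[1,-0.69,-0.13,0.22,0,0,0.94],[1,-0.7,-0.03,0.22,0,0,0.94],[1,-0.7,0.07,0.22,0,0,0.94],[1,-0.68,0.17,0.22,0,0,0.94]]]}}

```text
time_s: 0.85
eef_pos: [279.2, 377.1, 146.3]
ee_rot: [-0.0, 0.511, 0.86, -0.0]
force: [-0.5, -0.1, -0.3]
grip_width: 1.001
grip_force: 0.0
```

>>> {"method": "arm_command", "body": {"steps": [[[1,-0.65,0.26,0.22,0,0,0.94],[1,-0.61,0.35,0.22,0,0,0.94],[1,-0.55,0.43,0.22,0,0,0.94],[1,-0.49,0.5,0.22,0,0,0.94],[1,-0.41,0.57,0.22,0,0,0.94],[1,0,0,0,0,0,0]]]}}

```text
time_s: 1.6
eef_pos: [414.6, 265.4, 90.9]
ee_rot: [-0.0, 0.776, 0.631, -0.001]
force: [-0.2, 0.3, 0.7]
grip_width: 0.998
grip_force: 0.0
```

Run:
```python
from h import *
st();plan([413.2,265.7,18],-11.7,3,.8)
```

```text
1.6 [414.6 265.4  90.9] yaw -11.76 F [-0.2  0.3  0.7] grip 0.998 0.0
[0.8, 0.0, -0.01, 0.49, -0.0, 0.0, -0.0]
[0.8, 0.0, -0.01, 0.49, -0.0, 0.0, -0.0]
[0.8, 0.0, -0.01, 0.49, -0.0, 0.0, -0.0]
```

>>> {"method": "arm_command", "body": {"steps": [[[0.8,0,-0.01,0.48,0,0,0],[0.8,0,-0.01,0.48,0,0,0],[0.8,0,-0.01,0.48,0,0,0],[0.8,0,0,0,0,0,0],[0,0,0,0,0,0,0],[0,0,0,0,0,0,0],[0,0,0,0,0,0,0],[0,0,0,0,0,0,0]]], "squeeze": 80}}

```text
time_s: 2.6
eef_pos: [416.0, 267.5, 24.9]
ee_rot: [0.002, 0.774, 0.633, 0.004]
force: [-5.9, -9.3, 46.1]
grip_width: 0.028
grip_force: 79.1
```

Run:
```python
from h import *
st()
```

```text
2.6 [416.  267.5  24.9] yaw -11.51 F [-5.9 -9.3 46.1] grip 0.028 79.1
```

Run:
```python
from h import *
a=capture("top")[190:310,140:270,::-1];b=capture("side")[190:310,140:300,::-1]
f=lambda i,k:cv2.resize(i,None,fx=k,fy=k,interpolation=cv2.INTER_CUBIC)
A=f(a,2.9);B=f(b,2.9)
o=np.zeros((350,800,3),np.uint8);o[:A.shape[0],:A.shape[1]]=A[:, :377];w=800-377;o[:B.shape[0],377:]=B[:,:w]
cv2.imwrite("pics/g1.png",o)
```

```text
(no output)
```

View pics/g1.png

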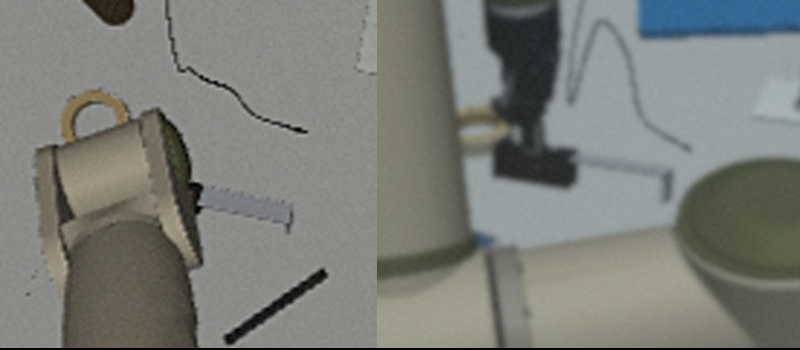

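The hook still looks upright and in place, but the fingers read as shut and appear to be behind or on the handle at (530,140). I'll check by projecting the known points.

Run:
```python
from h import *
b=capture("side")[:,:,::-1]
K=5;x0,y0=170,205
i=cv2.resize(b[y0:y0+75,x0:x0+110],None,fx=K*1.4,fy=K*1.4,interpolation=cv2.INTER_CUBIC)
c=np.array([413.2,265.7]);hx=np.array([-.2028,-.979]);hy=np.array([.979,-.2028])
for z,col in((0,(0,0,255)),(40,(0,255,0))):
    for sx in(-45,45):
        for sy in(-14,14):
            q=(proj("side",[*(c+sx*hx+sy*hy),z])[0]-[x0,y0])*K*1.4
            cv2.circle(i,tuple(int(v) for v in q),3,col,-1)
s=sense();print(np.round(s["joints"],3))
for d,col in((14,(255,0,255)),(0,(255,255,0)),(-54,(0,255,255))):
    q=(proj("side",np.array(s["eef_pos"])-[0,0,d])[0]-[x0,y0])*K*1.4;cv2.circle(i,tuple(int(v) for v in q),4,col,-1)
cv2.imwrite("pics/g2.png",i);print(i.shape)
```

```text
[ 0.335  0.485  1.804 -0.002  0.843  0.538]
(525, 770, 3)
```

View pics/g2.png

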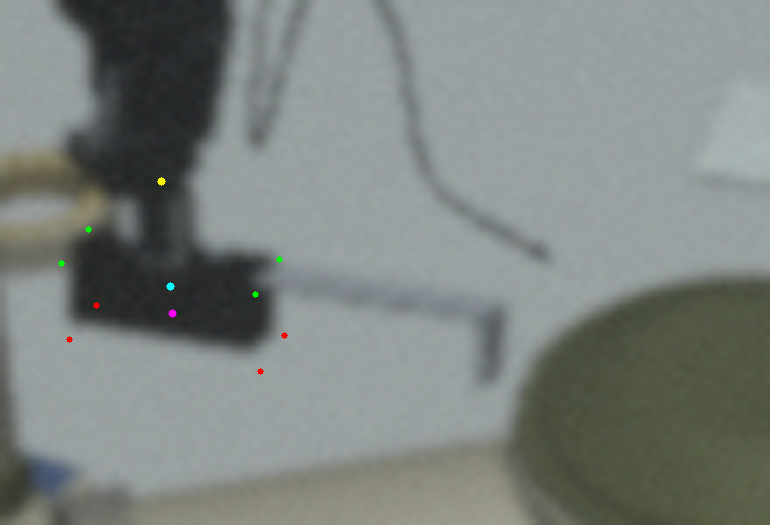

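>>> {"method": "arm_command", "body": {"steps": [[[0,0,0,-0.1,0,0,0],[0,0,0,-0.1,0,0,0],[0,0,0,0,0,0,0]]]}}

```text
time_s: 3.12
eef_pos: [412.5, 267.1, 30.1]
ee_rot: [0.0, 0.775, 0.632, 0.0]
force: [0.4, 0.2, -0.7]
grip_width: 0.001
grip_force: 0.0
```

Run:
```python
from h import *
st();print(np.round(sense()["ee_rot"],4),np.round(sense()["wrist_torque"],2))
i=capture("side")[:,:,::-1];cv2.imwrite("pics/s3.png",i)
m=i.mean(2);r=m[235:262,176:212];print(np.round(r[::2,::3]).astype(int))
```

```text
3.12 [412.5 267.1  30.1] yaw -11.57 F [ 0.4  0.2 -0.7] grip 0.001 0.0
[1.000e-04 7.748e-01 6.322e-01 3.000e-04] [ 0.   -0.01 -0.02]
[[152 139 127 105 117  47  66 117 160 157 157 159]
 [135 121 109  88 124  44  67 109 158 158 158 159]
 [116 102  70  79 118  50  67 112 158 158 155 156]
 [103  83  44  68  91  58  63 100 136 139 151 158]
 [126  72  44  44  52  45  44  65  95  67  89 147]
 [154  84  39  40  37  41  44  47  50  44  73 139]
 [156  90  41  41  39  42  44  43  42  45 104 141]
 [158  95  40  42  42  41  39  42  38  43  74 117]
 [157 111  44  43  41  43  43  42  42  42  46 132]
 [157 142 108  84  65  50  44  44  42  41  50 140]
 [159 158 155 149 141 120 102  83  65  50  89 156]
 [159 156 159 159 158 155 156 149 140 116 134 159]
 [158 158 157 158 157 156 158 159 157 158 157 157]
 [156 157 160 159 158 158 160 157 159 159 158 161]]
```

>>> {"method": "arm_command", "body": {"steps": [[[1,0,0,-0.6,0,0,0],[1,0,0,-0.8,0,0,0],[1,0.5,0,-0.8,0,0,0],[1,0.9,0,-0.4,0,0,0],[1,0.9,0,0,0,0,0],[1,0.9,0,0,0,0,0],[1,0.9,0,0,0,0,0],[1,0.5,0,0,0,0,0]]]}}

```text
time_s: 4.18
eef_pos: [458.2, 494.0, 158.5]
ee_rot: [-0.0, 0.774, 0.633, -0.001]
force: [0.3, -0.2, -0.3]
grip_width: 1.003
grip_force: 0.0
```

Run:
```python
from h import *
st()
t=capture("top")[:,:,::-1];b=capture("side")[:,:,::-1]
cv2.imwrite("pics/t4.png",t);cv2.imwrite("pics/s4.png",b)
f=lambda i,k:cv2.resize(np.ascontiguousarray(i),None,fx=k,fy=k,interpolation=cv2.INTER_CUBIC)
o=np.zeros((600,800,3),np.uint8)
A=f(t[215:300,150:260],3.6);B=f(b[170:280,150:260],3.6)
o[:A.shape[0],:A.shape[1]]=A;o[:B.shape[0],400:400+B.shape[1]]=B
cv2.imwrite("pics/g4.png",o[:400])
```

```text
4.17 [458.2 494.  158.5] yaw -11.51 F [ 0.3 -0.2 -0.3] grip 1.003 0.0
```

View pics/g4.png

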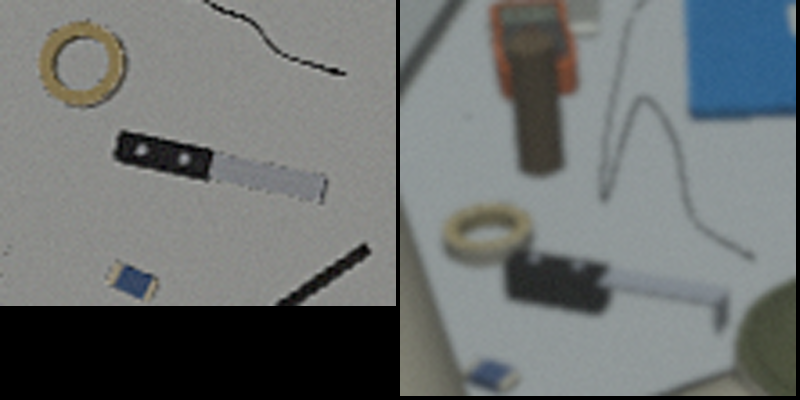

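The hook still stands upright, slightly shifted, with its screws at top px (189.4,256.7) and (201.1,259.4), and side px (187.5,241.7) and (199.2,243.6). I'll triangulate to check the height and position.

```bash
cat >> h.py <<'E'
def tri(pt,ps):
    o1,d1=ray("top",pt);o2,d2=ray("side",ps);d1=d1[0]/np.linalg.norm(d1);d2=d2[0]/np.linalg.norm(d2)
    s=np.linalg.lstsq(np.c_[d1,-d2],o2-o1,rcond=None)[0];a=o1+s[0]*d1;b=o2+s[1]*d2
    return (a+b)/2,np.linalg.norm(a-b)
def handle(img):
    g=img.astype(int).mean(2);m=np.zeros(g.shape,np.uint8);m[235:285,170:225]=(g<75)[235:285,170:225]
    p=maskpts(cv2.morphologyEx(m,cv2.MORPH_CLOSE,np.ones((5,5))))
    return cv2.minAreaRect(onz("top",p,40).astype(np.float32)),p
E
python3 - <<'E'
from h import *
for a in("pics/top0.png","pics/t4.png"):
    r,p=handle(cv2.imread(a));print(a,r)
print(tri([189.4,256.7],[187.5,241.7]),tri([201.1,259.4],[199.2,243.6]))
print("bar tip corner",tri([150+325/3.6,215+175/3.6],[150+326/3.6,170+290/3.6]))
print("tub rim",)
E
```

```text
pics/top0.png ((413.6356506347656, 266.7087097167969), (87.64755249023438, 28.726795196533203), 78.30667114257812)
pics/t4.png ((414.0986328125, 267.1484069824219), (86.60961151123047, 28.655345916748047), 77.50404357910156)
(array([417.81273793, 287.0234354 ,  38.4514703 ]), np.float64(1.9732696926588684)) (array([408.52237462, 248.67419726,  39.30648041]), np.float64(2.82830241957714))
bar tip corner (array([394.41559831, 120.98024142,  29.29499463]), np.float64(3.4097029208471925))
tub rim
```

Run:
```python
from h import *
plan([413.7,267.5,100],-12.2,6,1)
```

```text
[1, -0.77, 0.01, 0.19, -0.0, 0.0, 0.01]
[1, -0.77, 0.01, 0.19, -0.0, 0.0, 0.01]
[1, -0.77, 0.01, 0.19, -0.0, 0.0, 0.01]
[1, -0.77, 0.01, 0.19, -0.0, 0.0, 0.01]
[1, -0.77, 0.01, 0.19, -0.0, 0.0, 0.01]
[1, -0.77, 0.01, 0.19, -0.0, 0.0, 0.01]
```

>>> {"method": "arm_command", "body": {"steps": [[[1,-0.77,0.01,0.19,0,0,0.01],[1,-0.77,0.01,0.19,0,0,0.01],[1,-0.77,0.01,0.19,0,0,0.01],[1,-0.77,0.01,0.19,0,0,0.01],[1,-0.77,0.01,0.19,0,0,0.01],[1,-0.77,0.01,0.19,0,0,0.01],[1,0,0,0.5,0,0,0],[1,0,0,0,0,0,0]]]}}

```text
time_s: 5.28
eef_pos: [413.1, 264.6, 76.7]
ee_rot: [-0.001, 0.778, 0.628, -0.002]
force: [0.0, -0.6, -0.1]
grip_width: 0.998
grip_force: 0.0
```

>>> {"method": "arm_command", "body": {"steps": [[[1,0,0,0.4,0,0,0],[1,0,0,0.4,0,0,0],[1,0,0,0.2,0,0,0],[1,0,0,0,0,0,0]]]}}

```text
time_s: 5.78
eef_pos: [414.2, 265.7, 27.9]
ee_rot: [-0.0, 0.778, 0.629, -0.0]
force: [0.3, 0.1, 0.1]
grip_width: 0.998
grip_force: 0.0
```

Run:
```python
from h import *
st()
b=capture("side")[:,:,::-1]
o=cv2.resize(np.ascontiguousarray(b[150:270,140:260]),None,fx=5,fy=5,interpolation=cv2.INTER_CUBIC)
cv2.imwrite("pics/g5.png",cv2.convertScaleAbs(o,alpha=2,beta=-40))
```

```text
5.78 [414.2 265.7  27.9] yaw -12.07 F [0.3 0.1 0.1] grip 0.998 0.0
```

View pics/g5.png

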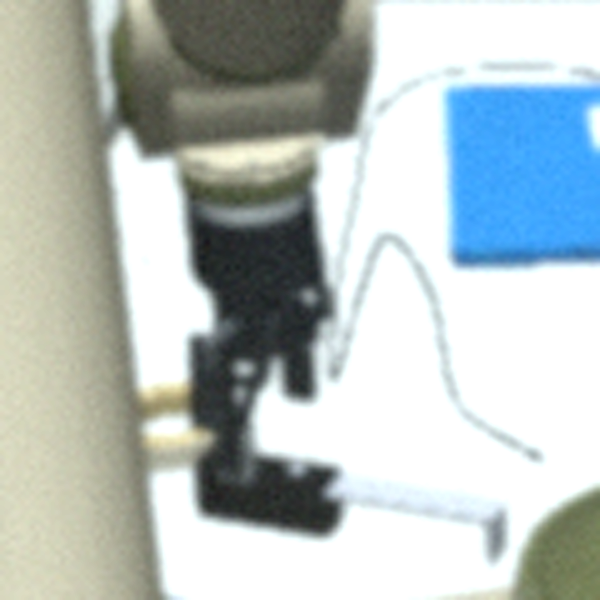

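The open gripper shows a near finger tip at about (235,480) and a far one at about (300,400) in the crop. I'll compare these with where the tips should project.

Run:
```python
from h import *
p=np.array(sense()["eef_pos"]);y=np.array([.978,-.209,0])
for w in(-42,42):
  for z in(0,-14,10,30,50):
    print(w,z,np.round((proj("side",p+w*y+[0,0,z])[0]-[140,150])*5))
print("handle mid top",np.round((proj("side",[413.7,267.5,40])[0]-[140,150])*5))
for d in([70,0],[-70,0],[0,60]):pass
```

```text
-42 0 [245. 515.]
-42 -14 [246. 534.]
-42 10 [243. 501.]
-42 30 [241. 472.]
-42 50 [238. 444.]
42 0 [301. 441.]
42 -14 [302. 460.]
42 10 [300. 427.]
42 30 [298. 400.]
42 50 [296. 373.]
handle mid top [269. 461.]
```

The fingertips project about 29 mm farther back along the tool than the stated tip_reach. This fits the failed grasp: shut tips rested on the handle top (z=40) while the TCP read 24.9. I'll apply that offset and go deeper, checking force.

>>> {"method": "arm_command", "body": {"steps": [[[0.8,0.04,0,0.3,0,0,0],[0.8,0,0,0.25,0,0,0],[0.8,0,0,0,0,0,0]]]}}

```text
time_s: 6.2
eef_pos: [413.9, 267.3, -0.9]
ee_rot: [-0.0, 0.778, 0.629, -0.001]
force: [-1.0, -0.6, -0.1]
grip_width: 0.801
grip_force: 0.0
```

>>> {"method": "arm_command", "body": {"steps": [[[0.7,0,0,0.12,0,0,0],[0.6,0,0,0.11,0,0,0],[0.6,0,0,0,0,0,0]]]}}

```text
time_s: 6.58
eef_pos: [414.5, 267.5, -11.5]
ee_rot: [-0.0, 0.778, 0.629, -0.0]
force: [-0.1, -0.5, -0.3]
grip_width: 0.603
grip_force: 0.0
```

>>> {"method": "arm_command", "body": {"steps": [[[0,0,0,0,0,0,0],[0,0,0,0,0,0,0],[0,0,0,0,0,0,0],[0,0,0,0,0,0,0]]], "squeeze": 70}}

```text
time_s: 7.08
eef_pos: [415.0, 267.7, -10.9]
ee_rot: [0.0, 0.778, 0.629, 0.0]
force: [0.5, 0.4, 5.7]
grip_width: 0.318
grip_force: 69.5
```

>>> {"method": "arm_command", "body": {"steps": [[[0,0,0,-0.2,0,0,0],[0,0,0,-0.4,0,0,0],[0,0,0,0,0,0,0]]]}}

```text
time_s: 7.45
eef_pos: [415.3, 267.8, 19.8]
ee_rot: [0.0, 0.778, 0.629, 0.001]
force: [-0.2, 0.4, -2.4]
grip_width: 0.318
grip_force: 68.9
```

Grasp is solid. I'll carry the hook to in front of the bay, at bay x −170, turning it to point along bay x.

Run:
```python
from h import *
print(bay(-170,-3));plan([*bay(-170,-3),63.5],79.3,13,0)
```

```text
[ 381.6006 -143.5618]
[0, -0.63, 0.08, -0.07, 0.0, 0.0, -0.82]
[0, -0.63, 0.0, -0.07, 0.0, 0.0, -0.82]
[0, -0.63, -0.07, -0.07, 0.0, 0.0, -0.82]
[0, -0.62, -0.15, -0.07, 0.0, 0.0, -0.82]
[0, -0.59, -0.22, -0.07, 0.0, 0.0, -0.82]
[0, -0.56, -0.3, -0.07, 0.0, 0.0, -0.82]
[0, -0.52, -0.36, -0.07, 0.0, 0.0, -0.82]
[0, -0.47, -0.42, -0.07, 0.0, 0.0, -0.82]
[0, -0.42, -0.48, -0.07, 0.0, 0.0, -0.82]
[0, -0.36, -0.53, -0.07, 0.0, 0.0, -0.82]
[0, -0.29, -0.57, -0.07, 0.0, 0.0, -0.82]
[0, -0.22, -0.6, -0.07, 0.0, 0.0, -0.82]
[0, -0.14, -0.62, -0.07, 0.0, 0.0, -0.82]
```

>>> {"method": "arm_command", "body": {"steps": [[[0,-0.63,0.08,-0.07,0,0,-0.82],[0,-0.63,0,-0.07,0,0,-0.82],[0,-0.63,-0.07,-0.07,0,0,-0.82],[0,-0.62,-0.15,-0.07,0,0,-0.82],[0,-0.59,-0.22,-0.07,0,0,-0.82],[0,-0.56,-0.3,-0.07,0,0,-0.82],[0,-0.52,-0.36,-0.07,0,0,-0.82]]]}}

```text
time_s: 8.32
eef_pos: [396.0, 45.7, 42.9]
ee_rot: [-0.0, 0.442, 0.897, -0.0]
force: [-0.3, 0.7, -1.5]
grip_width: 0.319
grip_force: 69.0
```

>>> {"method": "arm_command", "body": {"steps": [[[0,-0.47,-0.42,-0.07,0,0,-0.82],[0,-0.42,-0.48,-0.07,0,0,-0.82],[0,-0.36,-0.53,-0.07,0,0,-0.82],[0,-0.29,-0.57,-0.07,0,0,-0.82],[0,-0.22,-0.6,-0.07,0,0,-0.82],[0,-0.14,-0.62,-0.07,0,0,-0.82],[0,0,0,0,0,0,0]]]}}

```text
time_s: 9.2
eef_pos: [381.1, -145.3, 64.0]
ee_rot: [-0.0, 0.092, 0.996, -0.0]
force: [-0.7, 0.9, -2.8]
grip_width: 0.32
grip_force: 69.1
```

Run:
```python
from h import *
st();plan([*bay(-170,-3),63.5],79.3,1,0)
t=capture("top")[:,:,::-1];cv2.imwrite("pics/t6.png",t);b=capture("side")[:,:,::-1];cv2.imwrite("pics/s6.png",b)
o=np.zeros((600,800,3),np.uint8)
f=lambda i,k:cv2.resize(np.ascontiguousarray(i),None,fx=k,fy=k,interpolation=cv2.INTER_CUBIC)
o[:,:400]=f(t[170:290,275:355],5);o[:,400:]=f(b[170:290,280:360],5)
cv2.imwrite("pics/g6.png",o)
```

```text
9.2 [ 381.1 -145.3   64. ] yaw 79.4 F [-0.7  0.9 -2.8] grip 0.32 69.1
[0, -0.0, 0.04, 0.01, -0.0, -0.0, 0.01]
```

View pics/g6.png

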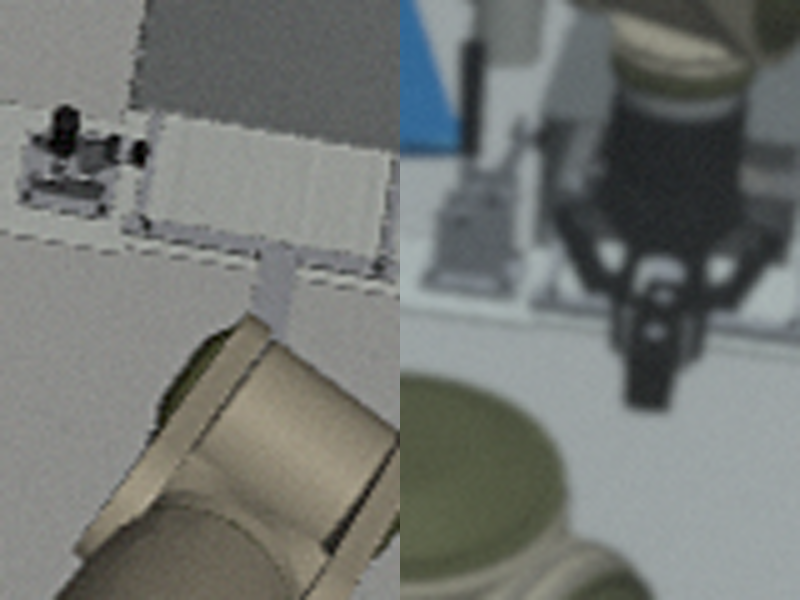

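The gripper holds the hook level, with the handle between the fingers. The bar's end is near top px (330.8,220.4), and the handle's rear bottom is at about side px (329.4,252). The front stop and opening are clear ahead.

Run:
```python
from h import *
p=np.array(sense()["eef_pos"])
q=onz("top",[[275+279/5,170+252/5]],p[2]+10.9+36)[0]-BO
print("bar end bay",q@BU,q@BV,"tcp bay",(p[:2]-BO)@BU,(p[:2]-BO)@BV)
for dz in(0,5,10.9,15):
    print(dz,(proj("side",[*(p[:2]-45*BU),p[2]+dz])[0]-[280,170])*5+[400,0])
```

```text
bar end bay -24.594256469827453 -7.0959817204757 tcp bay -170.6928258040939 -2.9812494231696443
0 [642.72679291 427.07908842]
5 [643.39856531 419.7955306 ]
10.9 [644.19459421 411.16474658]
15 [644.74990693 405.14387944]
```

>>> {"method": "arm_command", "body": {"steps": [[[0,-0.5,0.04,0,0,0,0],[0,-0.7,0,0,0,0,0],[0,-0.7,0,0,0,0,0],[0,-0.7,0,0,0,0,0],[0,-0.4,0,0,0,0,0],[0,-0.2,0,0,0,0,0],[0,0,0,0,0,0,0]]]}}

```text
time_s: 10.18
eef_pos: [538.9, -170.3, 63.8]
ee_rot: [-0.0, 0.091, 0.996, 0.0]
force: [-0.3, -0.2, -2.0]
grip_width: 0.314
grip_force: 69.2
```

Run:
```python
from h import *
st();p=np.array(sense()["eef_pos"]);print((p[:2]-BO)@BU,(p[:2]-BO)@BV)
```

```text
10.18 [ 538.9 -170.3   63.8] yaw 79.55 F [-0.3 -0.2 -2. ] grip 0.314 69.2
-10.471326279382291 -0.07355917905125078
```

>>> {"method": "arm_command", "body": {"steps": [[[0,0,0,0.18,0,0,0],[0,0,0,0.18,0,0,0],[0,0,0,0.18,0,0,0],[0,0,0,0,0,0,0]]]}}

```text
time_s: 10.68
eef_pos: [538.5, -170.8, 36.4]
ee_rot: [-0.001, 0.091, 0.996, 0.0]
force: [-0.5, -0.7, -1.5]
grip_width: 0.316
grip_force: 69.2
```

>>> {"method": "arm_command", "body": {"steps": [[[0,0.1,0,0,0,0,0],[0,0.1,0,0,0,0,0],[0,0.15,0,0,0,0,0],[0,0.15,0,0,0,0,0],[0,0.15,0,0,0,0,0]]]}}

```text
time_s: 11.3
eef_pos: [506.6, -165.0, 37.4]
ee_rot: [0.0, 0.091, 0.996, -0.0]
force: [0.2, -0.5, -2.4]
grip_width: 0.32
grip_force: 69.2
```

>>> {"method": "arm_command", "body": {"steps": [[[0,0.15,0,0,0,0,0],[0,0.15,0,0,0,0,0],[0,0.15,0,0,0,0,0],[0,0.15,0,0,0,0,0]]]}}

```text
time_s: 11.8
eef_pos: [477.4, -159.7, 37.4]
ee_rot: [0.0, 0.091, 0.996, -0.0]
force: [3.4, -0.4, -2.2]
grip_width: 0.316
grip_force: 69.0
```

Run:
```python
from h import *
st();p=np.array(sense()["eef_pos"]);print((p[:2]-BO)@BU,(p[:2]-BO)@BV)
t=capture("top")[:,:,::-1];cv2.imwrite("pics/t7.png",t)
# bay-x profile at z=66 for several y: lip/tray vs white plate
for y in(-45,-30,35,55):
    print(y,[int(t[int(round(v)),int(round(u))].mean()) for u,v in (proj("top",[*bay(x,y),66])[0] for x in range(-10,62,3))])
```

```text
11.8 [ 477.4 -159.7   37.4] yaw 79.53 F [ 3.4 -0.4 -2.2] grip 0.316 69.0
-72.89547622471765 -1.0574594074559218
-45 [134, 128, 128, 130, 122, 120, 118, 111, 104, 87, 84, 141, 155, 151, 148, 151, 150, 150, 150, 151, 157, 144, 52, 23]
-30 [140, 136, 138, 132, 127, 127, 123, 120, 115, 115, 103, 94, 84, 146, 154, 150, 150, 150, 150, 154, 154, 115, 40, 24]
35 [117, 121, 115, 123, 123, 117, 125, 70, 60, 51, 49, 39, 39, 24, 109, 158, 157, 152, 153, 154, 154, 160, 92, 23]
55 [81, 157, 107, 158, 158, 158, 156, 150, 148, 146, 152, 152, 153, 153, 154, 150, 151, 149, 147, 154, 154, 162, 67, 33]
```

>>> {"method": "arm_command", "body": {"steps": [[[0,0.14,0,0,0,0,0],[0,0.14,0,0,0,0,0],[0,0.14,0,0,0,0,0],[0,0.14,0,0,0,0,0],[0,0.14,0,0,0,0,0],[0,0.14,0,0,0,0,0],[0,0.12,0,0,0,0,0],[0,0.12,0,0,0,0,0]]]}}

```text
time_s: 12.85
eef_pos: [424.2, -149.9, 37.3]
ee_rot: [0.0, 0.091, 0.996, -0.0]
force: [2.9, -0.4, -2.5]
grip_width: 0.318
grip_force: 69.0
```

Run:
```python
from h import *
st();p=np.array(sense()["eef_pos"]);print((p[:2]-BO)@BU,(p[:2]-BO)@BV)
```

```text
12.85 [ 424.2 -149.9   37.3] yaw 79.52 F [ 2.9 -0.4 -2.5] grip 0.318 69.0
-126.99837456054138 -1.2748654132743484
```

Still dragging at ~3 N, with about 10–14 mm to go. I'll take small steps and watch for the force to rise.

>>> {"method": "arm_command", "body": {"steps": [[[0,0.07,0,0,0,0,0],[0,0.07,0,0,0,0,0],[0,0.04,0,0,0,0,0],[0,0,0,0,0,0,0]]]}}

```text
time_s: 13.35
eef_pos: [415.4, -148.2, 37.3]
ee_rot: [-0.0, 0.091, 0.996, 0.0]
force: [1.0, -0.7, -2.8]
grip_width: 0.316
grip_force: 69.1
```

>>> {"method": "arm_command", "body": {"steps": [[[0,0.04,0,0,0,0,0],[0,0.04,0,0,0,0,0],[0,0,0,0,0,0,0]]]}}

```text
time_s: 13.72
eef_pos: [411.8, -147.5, 37.3]
ee_rot: [0.0, 0.091, 0.996, -0.0]
force: [3.6, -1.0, -2.9]
grip_width: 0.322
grip_force: 69.0
```

>>> {"method": "arm_command", "body": {"steps": [[[0,0.05,0,0,0,0,0],[0,0,0,0,0,0,0]]]}}

```text
time_s: 13.98
eef_pos: [410.7, -147.6, 37.6]
ee_rot: [0.002, 0.091, 0.996, -0.001]
force: [12.8, -0.1, -6.4]
grip_width: 0.32
grip_force: 69.1
```

>>> {"method": "arm_command", "body": {"steps": [[[0,0.05,0,0,0,0,0],[0,0,0,0,0,0,0]]]}}

```text
time_s: 14.22
eef_pos: [408.3, -147.2, 37.7]
ee_rot: [0.002, 0.091, 0.996, -0.001]
force: [13.6, -1.8, -6.2]
grip_width: 0.315
grip_force: 69.3
```

>>> {"method": "arm_command", "body": {"steps": [[[0,-0.2,0,0,0,0,0],[0,0,0,0,0,0,0],[0,0,0,-0.4,0,0,0],[0,0,0,-0.5,0,0,0],[0,0,0,-0.1,0,0,0],[0,0.5,0,0,0,0,0],[0,0.6,0,0,0,0,0],[0,0,0,0,0,0,0]]]}}

```text
time_s: 15.22
eef_pos: [360.7, -137.5, 86.4]
ee_rot: [-0.001, 0.092, 0.996, 0.001]
force: [-0.1, -0.8, -1.7]
grip_width: 0.315
grip_force: 70.0
```

Run:
```python
from h import *
st()
t=capture("top")[:,:,::-1];cv2.imwrite("pics/t8.png",t);b=capture("side")[:,:,::-1]
f=lambda i,k:cv2.resize(np.ascontiguousarray(i),None,fx=k,fy=k,interpolation=cv2.INTER_CUBIC)
o=np.zeros((600,800,3),np.uint8)
o[:,:500]=f(t[170:290,265:365],5);o[:,500:]=f(b[150:270,300:360],5)
cv2.imwrite("pics/g8.png",o)
```

```text
15.22 [ 360.7 -137.5   86.4] yaw 79.49 F [-0.1 -0.8 -1.7] grip 0.315 70.0
```

View pics/g8.png

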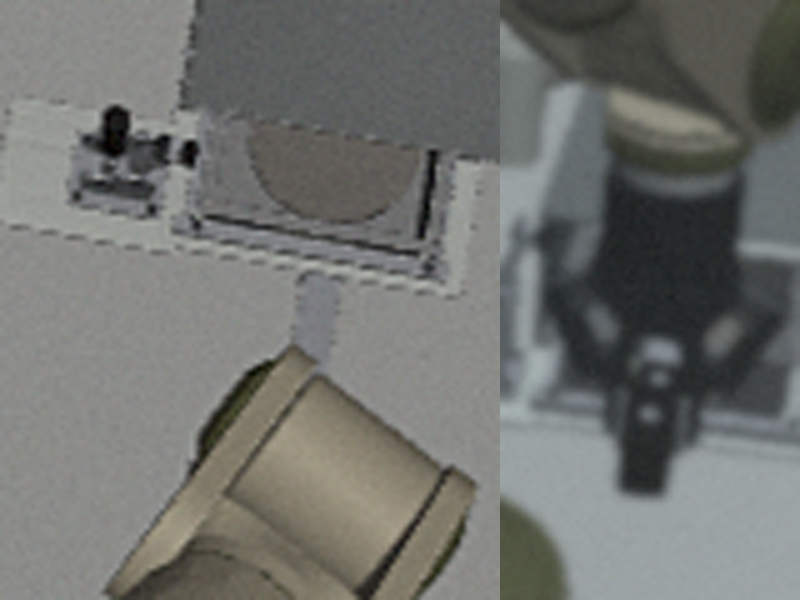

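The tray is at the front with the disc in it. The front wall's inner edge runs from crop (205,215) to (395,255), and the hook is clear. I'll check that edge against bay x = 4 and plan where to put the hook.

Run:
```python
from h import *
q=onz("top",[[265+a/5,170+b/5] for a,b in((205,215),(300,235),(395,255))],64)-BO
print(np.c_[q@BU,q@BV])
T=[340,-60];plan([*T,60],79.4,3,0)
```

```text
[[ -6.10356793  73.18500077]
 [ -8.11128099   9.15966955]
 [-10.11435798 -54.71781862]]
[0, 0.24, 0.49, 0.18, 0.0, -0.0, 0.0]
[0, 0.24, 0.49, 0.18, 0.0, -0.0, 0.0]
[0, 0.24, 0.49, 0.18, 0.0, -0.0, 0.0]
```

Run:
```python
from h import *
g=cv2.imread("pics/t8.png").astype(np.float32).mean(2)
xs=np.arange(-24,24,2.)
print("x   ",xs.astype(int))
R_=[]
for y in range(-60,61,20):
    P=proj("top",np.array([[*bay(x,y),66] for x in xs])).astype(np.float32)
    v=cv2.remap(g,P[:,:1],P[:,1:],cv2.INTER_LINEAR).ravel();print(y,v.astype(int))
```

```text
x    [-24 -22 -20 -18 -16 -14 -12 -10  -8  -6  -4  -2   0   2   4   6   8  10
  12  14  16  18  20  22]
-60 [158 137  98 109 125 127 129 130  86  34  83 113 111 111 110 110 112 113
 114 114 112 111 111 109]
-40 [157 128  83 106 126 129 129 124  80  43  87 112 114 112 109 110 111 110
 111 115  85  64  77  85]
-20 [158 122  78 107 126 127 133 142  94  67  97 110 109 115 114  82  73  86
  90  91  94  94  93  91]
0 [164 114  78 110 126 128 134 137  92  80 111 115 108 113 110  94  89  89
  89  89  90  90  89  89]
20 [161 107  80 112 125 126 131 128  90  83 103 107 107 119 118  95  81  75
  81  86  88  90  91  91]
40 [150 104  91 118 127 130 134 121  65  67 110 113 113 113 107  97 103 110
 109 110 114 101  86  79]
60 [143 100  97 127 128 126 131 115  70  62  75  96 111 113 107  98 102 107
 106 106 110 109 106 108]
```

The tray's lip edge lies at bay x ≈ −6 with no slope, so it is flush. Next I'll set the hook down near here.

>>> {"method": "arm_command", "body": {"steps": [[[0,0.3,0,0.4,0,0,0],[0,0,0,0.5,0,0,0],[0,0,0,0.5,0,0,0],[0,0,0,0.36,0,0,0],[0,0,0,0.1,0,0,0],[0,0,0,0,0,0,0]]]}}

```text
time_s: 16.08
eef_pos: [348.1, -135.8, -5.7]
ee_rot: [-0.0, 0.091, 0.996, 0.0]
force: [0.0, -0.2, -2.1]
grip_width: 0.313
grip_force: 70.1
```

Run:
```python
from h import *
st()
```

```text
16.07 [ 348.1 -135.8   -5.7] yaw 79.54 F [ 0.  -0.2 -2.1] grip 0.313 70.1
```

>>> {"method": "arm_command", "body": {"steps": [[[0,0,0,0.06,0,0,0],[0,0,0,0.04,0,0,0],[0,0,0,0,0,0,0]]]}}

```text
time_s: 16.45
eef_pos: [347.9, -135.7, -10.6]
ee_rot: [0.0, 0.091, 0.996, -0.0]
force: [0.3, -0.6, -1.9]
grip_width: 0.318
grip_force: 70.1
```

>>> {"method": "arm_command", "body": {"steps": [[[0,0,0,0.03,0,0,0],[0,0,0,0,0,0,0]]]}}

```text
time_s: 16.7
eef_pos: [348.0, -135.8, -10.9]
ee_rot: [0.0, 0.091, 0.996, -0.0]
force: [-8.1, 3.5, 29.6]
grip_width: 0.319
grip_force: 74.1
```

>>> {"method": "arm_command", "body": {"steps": [[[0.5,0,0,0,0,0,0],[0.6,0,0,0,0,0,0],[0.6,0,0,-0.1,0,0,0],[0.6,0,0,-0.5,0,0,0],[0.6,0,0,-1,0,0,0],[0.3,0,0,-1,0,0,0],[0,0,0,-1,0,0,0],[0,0,0,-0.8,0,0,0]]]}}

```text
time_s: 17.7
eef_pos: [347.8, -135.6, 210.1]
ee_rot: [0.001, 0.091, 0.996, -0.001]
force: [-0.1, -0.2, -1.2]
grip_width: 0.003
grip_force: 0.0
```

Run:
```python
from h import *
st()
b=capture("side");g=b.astype(int).mean(2)
# hook standing check: project handle rear-bottom/top corners for TCP-3 offset
t=capture("top")[:,:,::-1];cv2.imwrite("pics/t9.png",t);cv2.imwrite("pics/s9.png",b[:,:,::-1])
c=bay(-200,-2)
for n in("top","side"):
    i=cv2.imread("pics/t9.png" if n=="top" else "pics/s9.png").mean(2)
    x,y=proj(n,[348,-136,20])[0].astype(int);m=np.zeros(i.shape,np.uint8);s=np.s_[y-25:y+26,x-25:x+26];m[s]=i[s]<80
    p=maskpts(m);print(n,p.min(0),p.max(0),len(p),"expected",np.round([proj(n,[*(np.array([347,-136])+a*BU+v*BV),z])[0] for a in(-45,45) for v in(-14,14) for z in(0,40)]).min(0),np.round([proj(n,[*(np.array([347,-136])+a*BU+v*BV),z])[0] for a in(-45,45) for v in(-14,14) for z in(0,40)]).max(0))
pp=[*bay(20,105),200];print("to",pp);plan(pp,79.3,8,0)
print("arc (bay y, tcp z)")
for th in np.arange(0,1.59,.1):
    print(round(th,1),np.round([145+105*np.sin(th)-9*np.cos(th)-14.5,60+105*np.cos(th)+9*np.sin(th)-15],1))
```

```text
17.7 [ 347.8 -135.6  210.1] yaw 79.53 F [-0.1 -0.2 -1.2] grip 0.003 0.0
top [311 267] [342 302] 234 expected [311. 263.] [324. 292.]
side [321 253] [332 280] 211 expected [320. 251.] [334. 282.]
to [np.float64(588.3610000000001), np.float64(-72.743), 200]
[0, -0.56, 0.27, 0.03, -0.0, 0.01, 0.0]
[0, -0.56, 0.27, 0.03, -0.0, 0.01, 0.0]
[0, -0.56, 0.27, 0.03, -0.0, 0.01, 0.0]
[0, -0.56, 0.27, 0.03, -0.0, 0.01, 0.0]
[0, -0.56, 0.27, 0.03, -0.0, 0.01, 0.0]
[0, -0.56, 0.27, 0.03, -0.0, 0.01, 0.0]
[0, -0.56, 0.27, 0.03, -0.0, 0.01, 0.0]
[0, -0.56, 0.27, 0.03, -0.0, 0.01, 0.0]
arc (bay y, tcp z)
0.0 [121.5 150. ]
0.1 [132.  150.4]
0.2 [142.5 149.7]
0.3 [152.9 148. ]
0.4 [163.1 145.2]
0.5 [172.9 141.5]
0.6 [182.4 136.7]
0.7 [191.3 131.1]
0.8 [199.6 124.6]
0.9 [207.2 117.3]
1.0 [214.  109.3]
1.1 [220.  100.6]
1.2 [225.1  91.4]
1.3 [229.3  81.8]
1.4 [232.4  71.7]
1.5 [234.6  61.4]
```

>>> {"method": "arm_command", "body": {"steps": [[[0,-0.56,0.27,0.03,0,0,0],[0,-0.56,0.27,0.03,0,0,0],[0,-0.56,0.27,0.03,0,0,0],[0,-0.56,0.27,0.03,0,0,0],[0,-0.56,0.27,0.03,0,0,0],[0,-0.56,0.27,0.03,0,0,0],[0,-0.56,0.27,0.03,0,0,0],[0,-0.56,0.27,0.03,0,0,0]]]}}

```text
time_s: 18.8
eef_pos: [588.3, -69.8, 194.7]
ee_rot: [-0.001, 0.091, 0.996, 0.0]
force: [0.0, 0.2, -0.5]
grip_width: -0.003
grip_force: 0.0
```

>>> {"method": "arm_command", "body": {"steps": [[[0,0,0,0,0,0,0],[0,0,0,0.4,0,0,0],[0,0,0,0.4,0,0,0],[0,0,0,0.2,0,0,0],[0,0,0,0,0,0,0]]]}}

```text
time_s: 19.42
eef_pos: [587.2, -70.3, 145.4]
ee_rot: [-0.001, 0.091, 0.996, 0.0]
force: [-0.1, 0.3, 1.0]
grip_width: -0.0
grip_force: 0.0
```

```bash
cat >> h.py <<'E'
def bp():
    st();p=np.array(sense()["eef_pos"]);print("bay",np.round([(p[:2]-BO)@BU,(p[:2]-BO)@BV,p[2]],1))
E
python3 -c "
from h import *
bp()"
```

```text
19.43 [587.2 -70.3 145.4] yaw 79.52 F [-0.1  0.3  1. ] grip -0.0 0.0
bay [ 18.4 107.2 145.4]
```

>>> {"method": "arm_command", "body": {"steps": [[[0,-0.03,0.3,0,0,0,0],[0,0,0.2,0,0,0,0],[0,0,0.2,0,0,0,0],[0,0,0.2,0,0,0,0],[0,0,0.2,0.02,0,0,0],[0,0,0.2,0.06,0,0,0],[0,0,0,0,0,0,0]]]}}

```text
time_s: 20.3
eef_pos: [601.0, -5.7, 141.5]
ee_rot: [-0.0, 0.091, 0.996, 0.0]
force: [0.2, -0.8, -0.0]
grip_width: -0.001
grip_force: 0.0
```

```bash
python3 -c "
from h import *
bp()"
```

```text
20.3 [601.   -5.7 141.5] yaw 79.58 F [ 0.2 -0.8 -0. ] grip -0.001 0.0
bay [ 20.  173.2 141.5]
```

>>> {"method": "arm_command", "body": {"steps": [[[0,0,0.19,0.1,0,0,0],[0,0,0.18,0.11,0,0,0],[0,0,0.17,0.13,0,0,0],[0,0,0.15,0.15,0,0,0],[0,0,0.14,0.16,0,0,0],[0,0,0.12,0.17,0,0,0],[0,0,0.1,0.18,0,0,0],[0,0,0,0,0,0,0]]]}}

```text
time_s: 21.3
eef_pos: [610.1, 45.4, 90.7]
ee_rot: [-0.001, 0.091, 0.996, -0.0]
force: [-0.4, -0.5, -0.3]
grip_width: -0.002
grip_force: 0.0
```

```bash
python3 -c "
from h import *
bp()"
```

```text
21.3 [610.1  45.4  90.7] yaw 79.55 F [-0.4 -0.5 -0.3] grip -0.002 0.0
bay [ 19.4 225.1  90.7]
```

>>> {"method": "arm_command", "body": {"steps": [[[0,0,0.08,0.19,0,0,0],[0,0,0.06,0.2,0,0,0],[0,0,0.04,0.2,0,0,0]]]}}

```text
time_s: 21.68
eef_pos: [612.2, 54.1, 61.5]
ee_rot: [-0.0, 0.091, 0.996, 0.0]
force: [0.4, 0.1, 1.6]
grip_width: 0.0
grip_force: 0.7
```

>>> {"method": "arm_command", "body": {"steps": [[[0,0,0,0.12,0,0,0],[0,0,0,0.06,0,0,0],[0,0,0,0,0,0,0]]]}}

```text
time_s: 22.05
eef_pos: [612.1, 53.7, 53.1]
ee_rot: [-0.0, 0.091, 0.996, -0.0]
force: [0.2, -0.0, 0.3]
grip_width: -0.001
grip_force: 0.0
```

>>> {"method": "arm_command", "body": {"steps": [[[0,0,0,0.06,0,0,0],[0,0,0,0,0,0,0]]]}}

```text
time_s: 22.3
eef_pos: [612.3, 53.8, 50.3]
ee_rot: [0.0, 0.091, 0.996, -0.0]
force: [0.7, -0.1, 0.6]
grip_width: -0.001
grip_force: 0.1
```

Run:
```python
from h import *
bp()
b=capture("side")[:,:,::-1];t=capture("top")[:,:,::-1]
for n,i in(("top",t),("side",b)):
    g=i.astype(int).mean(2)
    for th in(1.3,1.4,1.5,1.58):
        u=[proj(n,[*bay(20,145+r*np.sin(th)),60+r*np.cos(th)])[0].round().astype(int) for r in(50,60,70,80)]
        print(n,th,[int(g[v[1],v[0]]) for v in u])
```

```text
22.3 [612.3  53.8  50.3] yaw 79.53 F [ 0.7 -0.1  0.6] grip -0.001 0.1
bay [ 20.  233.8  50.3]
top 1.3 [136, 96, 127, 128]
top 1.4 [140, 129, 127, 122]
top 1.5 [140, 129, 126, 117]
top 1.58 [140, 123, 126, 119]
side 1.3 [136, 148, 153, 103]
side 1.4 [106, 130, 145, 94]
side 1.5 [70, 57, 85, 65]
side 1.58 [51, 47, 45, 49]
```

>>> {"method": "arm_command", "body": {"steps": [[[0,0,0,0.05,0,0,0],[0,0,0,0,0,0,0]]]}}

```text
time_s: 22.65
eef_pos: [612.5, 53.8, 49.2]
ee_rot: [0.0, 0.091, 0.996, -0.0]
force: [-3.9, 0.6, 12.1]
grip_width: -0.004
grip_force: 6.1
```

>>> {"method": "arm_command", "body": {"steps": [[[0,0,0,0.04,0,0,0],[0,0,0,0,0,0,0]]]}}

```text
time_s: 22.9
eef_pos: [612.7, 53.8, 48.8]
ee_rot: [0.001, 0.091, 0.996, -0.0]
force: [-9.4, -0.3, 24.0]
grip_width: 0.0
grip_force: 12.0
```

>>> {"method": "arm_command", "body": {"steps": [[[0,0,0,-0.2,0,0,0],[0,0,0,-0.5,0,0,0],[0,0,0.3,-0.9,0,0,0],[0,0,0.6,-0.9,0,0,0],[0,0,0.8,-0.4,0,0,0],[0,0,0.8,0,0,0,0],[0,0,0,0,0,0,0]]]}}

```text
time_s: 23.78
eef_pos: [634.7, 179.2, 190.3]
ee_rot: [-0.0, 0.09, 0.996, 0.0]
force: [-0.1, -0.4, -0.8]
grip_width: 0.004
grip_force: 0.0
```

Run:
```python
from h import *
st()
b=capture("side")[:,:,::-1];t=capture("top")[:,:,::-1];cv2.imwrite("pics/t10.png",t)
g=b.astype(int).mean(2)
for th in(1.4,1.48,1.53,1.58,1.63):
    u=[proj("side",[*bay(20,145+r*np.sin(th)),60+r*np.cos(th)])[0].round().astype(int) for r in(50,70,90,110,120)]
    print(th,[int(g[v[1],v[0]]) for v in u])
def lip(n):
    g=cv2.imread(n).astype(np.float32).mean(2);xs=np.arange(-14,0,1.)
    o=[]
    for y in range(-60,61,20):
        P=proj("top",np.array([[*bay(x,y),66] for x in xs])).astype(np.float32);o.append(xs[np.argmin(cv2.remap(g,P[:,:1],P[:,1:],1))])
    print(n,o)
lip("pics/t8.png");lip("pics/t10.png")
# pad region dark, hook, bystander changes
a=cv2.imread("pics/top0.png").astype(int)
d=np.abs(a-t).mean(2)
for nm,(x,y) in dict(tub=(392,250),tape=(173,232),weight=(175,187)).items():print(nm,d[y-18:y+19,x-18:x+19].mean().round(1))
m=np.zeros(d.shape,np.uint8);m[255:310,300:332]=t.mean(2)[255:310,300:332]<75
r=cv2.minAreaRect(onz("top",maskpts(cv2.morphologyEx(m,cv2.MORPH_CLOSE,np.ones((5,5)))),40).astype(np.float32));print("hook",r)
```

```text
23.77 [634.7 179.2 190.3] yaw 79.71 F [-0.1 -0.4 -0.8] grip 0.004 0.0
1.4 [110, 147, 146, 115, 111]
1.48 [76, 84, 95, 139, 131]
1.53 [52, 50, 59, 74, 101]
1.58 [52, 47, 47, 47, 54]
1.63 [51, 53, 51, 66, 54]
pics/t8.png [np.float64(-6.0), np.float64(-6.0), np.float64(-6.0), np.float64(-7.0), np.float64(-7.0), np.float64(-7.0), np.float64(-7.0)]
pics/t10.png [np.float64(-6.0), np.float64(-6.0), np.float64(-6.0), np.float64(-7.0), np.float64(-7.0), np.float64(-7.0), np.float64(-7.0)]
tub 4.0
tape 10.9
weight 21.9
hook ((347.4677734375, -134.99496459960938), (28.42249298095703, 89.77324676513672), 78.92053985595703)
```

Run:
```python
from h import *
T={k:cv2.imread(f"pics/{k}.png").astype(int) for k in("top0","t9","t10")}
for k in T:
    print(k,[np.abs(T["top0"]-T[k]).mean(2)[y-18:y+19,x-18:x+19].mean().round(1) for x,y in((392,250),(173,232),(175,187))])
s0=cv2.imread("pics/side0.png").astype(int);s1=cv2.imread("pics/s9.png").astype(int)
print(np.abs(s0-s1).mean(2)[168:220,178:200].mean())
```

```text
top0 [np.float64(0.0), np.float64(0.0), np.float64(0.0)]
t9 [np.float64(3.9), np.float64(3.9), np.float64(4.1)]
t10 [np.float64(4.0), np.float64(10.9), np.float64(21.9)]
30.149766899766902
```

>>> {"method": "arm_command", "body": {"steps": [[[0,0.5,-0.8,-0.4,0,0,0],[0,0.8,-0.6,0,0,0,0],[0,0.8,-0.6,0,0,0,0],[0,0.8,0,0,0,0,0],[0,0,0,0,0,0,0]]]}}

```text
time_s: 24.5
eef_pos: [472.4, 104.1, 211.2]
ee_rot: [0.0, 0.092, 0.996, -0.0]
force: [0.2, -0.3, -0.3]
grip_width: -0.001
grip_force: 0.0
```

Run:
```python
from h import *
t=capture("top")[:,:,::-1].astype(int);a=cv2.imread("pics/top0.png").astype(int)
r=[np.abs(a-t).mean(2)[y-18:y+19,x-18:x+19].mean().round(1) for x,y in((392,250),(173,232),(175,187))];print(r)
if max(r)<6: print(finish_job())
```

```text
[np.float64(3.4), np.float64(3.3), np.float64(3.7)]
the job is handed in; nothing more can be done
None
```

I handed the job in at about 24.5 s: by camera and force readings the tray is flush on the stop with the disc in it, the clamp handle is fully down, the hook stands on the worktop and the bystanders are unmoved; I could not measure the pad's force on the lip, and no verdict came back.

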